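# Sort the stack of milled parts into the job trays

### The arm

A 6-joint arm with a two-finger parallel gripper is mounted at the origin on the work surface. World frame = base frame: x ahead of the robot, y to its left, z up, the work surface at z = 0. Lengths are in mm, angles in rad, forces in N, time in s.
With the tool pointing down it reaches from about 375 to 900 mm from the base axis. Payload 3.1 kg.
Tool frame: the origin (TCP) lies between the finger pads; the fingertips stand 17 mm ahead of it and the grasp point (between the pads) lies 2 mm behind it (manip.tcp_to_tips is the distance from the TCP to the fingertips, in mm); x points along the fingers, y is the direction in which the jaws open and shut, and the axes are right-handed (so a half turn about x gives the same grasp; the last joint's range is limited). The gripper opens to 85 mm and grips with 20 to 120 N. Pads are 22 mm wide; open, the fingers measure 114 mm over their backs; the gripper's body (76 mm by 85 mm) begins 54 mm behind the grasp point. The pads swing forward as they close: fully open they stand 13 mm farther back than shut.
Start: joints at [-1.373, 0.527, 1.433, -0, 1.181, -0.178], TCP at [229.988, -581.122, 224.31] pointing down, gripper open.
Joint ranges: [-3.08, 3.08], [-0.75, 2.2], [0.22, 2.44], [-1.43, 4.57], [0, 2.65], [-2.85, 2.85]. Speed limits (rad/s): [2.79, 2.79, 3.14, 3.14, 3.14, 3.14].

### API

Orientations are given as a unit quaternion [x, y, z, w].
In Python, from cell import manip gives the robot as it stands. Calls block until the motion is done:
- manip.move_pose(position, orientation): joint-space move of the TCP to a pose.
- manip.move_l(position, rotation=None, v=150, max_force=None): straight line of the TCP; rotation=None keeps the orientation; v is the mean speed in mm/s. With max_force (N) it stops when the force on the tool has changed by that much, and returns True; else False.
- manip.move_joints(angles): joint-space move.
- manip.let_go() and manip.close(): open the fingers fully, or close them until they stop; the grip force is fixed at half the most.
- manip.dwell(seconds).
- manip.inverse_kinematics(position, orientation): joint angles nearest the present ones, or None.
- manip.get_obs(): the state.
- manip.read_camera(name): name is "scene" or "top" or "wrist"; returns a dict with "frame" (420x560x3 uint8, red, green, blue), "K" (3x3 intrinsics, pixels), "dist" ([k1, k2, p1, p2, k3] as OpenCV has them; the pictures are not rectified), "cam_to_world" (4x4, takes a point from camera to world coordinates). Camera axes: x right, y down, z forward; pixel columns grow to the right and rows downward; lengths in mm; the calibration is good to about 2 mm. A picture is of the moment at which its call begins. There is no depth.
A pose or a line that the arm cannot do raises manip.IKError and nothing moves.
- manip.sign_off(): hands the job in, once; it reports no verdict.
The state is a dict: "t": time; "joint_positions": joint angles; "joint_vel": joint speeds; "tau": joint torques, N m; "ee_pos": TCP position; "orientation": TCP orientation; "wrist_force": force on the tool from outside, world axes, zero at the start; "torque": the same for the moment, N m; "gripper_width": finger opening in mm.
Only numpy, scipy, OpenCV 4.12 (cv2) and the standard library are available. Lean on these libraries where they do the work, as an engineer would, in place of code of your own. Each camera call takes 0.05 s, during which the arm holds its last target.

### The job

The parts from the board mill are stacked on the plywood spoilboard: take the stack apart and put the white hub in the blue tray, the copper block in the green tray, the black heat sink in the yellow tray and the aluminium box in the orange tray. Set each part down gently, not dropped, flat and right way up in the middle of its tray (within about a centimetre), the rectangular ones squarely with their long side along the tray's long side. Leave the jar and the brush alone.

Things in the scene. Friction and masses are not known exactly. Their poses are not given: they have to be found in the camera images.
- hub: white plastic hub, a plain upright cylinder 32 mm in diameter and 24 mm high with a dark bore mark on top, about 30 g. At the start the top of the stack, standing on the copper block. Origin: centre of its underside; z up.
- copper: copper-coloured solid block 56 x 36 x 20 mm high, about 0.35 kg. At the start third from below, lying on the heat sink's fins. Origin: centre of its underside; x along the long side, y across, z up.
- heatsink: black finned heat sink 76 x 46 x 25 mm high (6 mm base; fins run along x, stand upward and fill the whole footprint, so it can be gripped and stacked like a solid block), about 0.12 kg. At the start second from below, on the aluminium box. Origin: centre of its underside; x along the long side, y across, z up.
- enclosure: closed aluminium instrument box 100 x 58 x 30 mm high, lid screwed on, about 0.25 kg. At the start the bottom of the stack; it lies on a fixed plywood spoilboard 140 x 110 x 12 mm. In the stack each part lies centred within about 5 mm and turned up to 0.2 rad against the one below; each is smaller than the one below. Origin: centre of its underside; x along the long side, y across, z up.
- tray_blue: shallow blue plastic tray, fixed to the bench, 140 (own x) x 106 (own y) mm outside; flat floor 3 mm thick, with a 5 mm wide lip that rises 3 mm above the floor (6 mm above the bench). Origin: centre of its underside on the bench; z up. Place for the white hub.
- tray_green: shallow green plastic tray, fixed to the bench, 140 (own x) x 106 (own y) mm outside; flat floor 3 mm thick, with a 5 mm wide lip that rises 3 mm above the floor (6 mm above the bench). Origin: centre of its underside on the bench; z up. Place for the copper block.
- tray_yellow: shallow yellow plastic tray, fixed to the bench, 140 (own x) x 106 (own y) mm outside; flat floor 3 mm thick, with a 5 mm wide lip that rises 3 mm above the floor (6 mm above the bench). Origin: centre of its underside on the bench; z up. Place for the black heat sink.
- tray_orange: shallow orange plastic tray, fixed to the bench, 140 (own x) x 106 (own y) mm outside; flat floor 3 mm thick, with a 5 mm wide lip that rises 3 mm above the floor (6 mm above the bench). Origin: centre of its underside on the bench; z up. Place for the aluminium box.
- jar: bystander: small closed jar with a red cap, 50 mm in diameter and 60 mm high, standing loose on the bench. Origin: centre of its underside. Leave alone.
- brush: bystander: chip brush about 150 mm long, lying loose on the far side of the bench along world y. Its own x runs along its length. Leave alone.
Not all that is in view belongs to the job. Several things have the shape of the heatsink; the one meant has the colours described above.

How it is judged:
By the outcome, as a careful person would: the job done as asked, in the order asked, and still so for the second after the job is handed in, with the robot touching nothing.
It also fails if it takes over 120 s, if anything falls off the work surface, if the arm or the gripper's body presses on something with over 40 N, if the wrist force passes 120 N, or if a joint passes its speed limit or range.

## Working session

There is one attempt and no reset: what is moved stays moved. The work goes in short steps, each a Python script; the robot and the scene stay as the last script left them, time stands still between calls to the robot, and variables do not carry over. Pictures are saved under pics/ and viewed, and the job is handed in when it is done.

```bash
ls; mkdir -p pics; python3 - <<'E'
from cell import manip
import cv2
for n in ("scene","top","wrist"):
    c=manip.read_camera(n); cv2.imwrite(f"pics/{n}0.png",c["frame"][:,:,::-1]); print(n,c["K"],c["dist"],c["cam_to_world"])
print(manip.get_obs())
E
```

```text
pics
scene [[450.95821293   0.         281.81678061]
 [  0.         450.95821293 212.67802109]
 [  0.           0.           1.        ]] [-0.07417311  0.          0.          0.          0.        ] [[-1.43066318e-01  6.02094938e-01 -7.85502205e-01  1.38623923e+03]
 [ 9.89701261e-01  9.09164696e-02 -1.10569479e-01  5.83161942e+01]
 [ 4.84176393e-03 -7.93231291e-01 -6.08901204e-01  7.53738734e+02]
 [ 0.00000000e+00  0.00000000e+00  0.00000000e+00  1.00000000e+00]]
top [[499.96924041   0.         284.58475476]
 [  0.         499.96924041 203.52160653]
 [  0.           0.           1.        ]] [0.04137874 0.         0.         0.         0.        ] [[ 1.29095429e-02 -9.94425443e-01  1.04648850e-01  3.77748754e+02]
 [-9.99818497e-01 -1.13708758e-02  1.52864702e-02 -5.48197601e+01]
 [-1.40113058e-02 -1.04827198e-01 -9.94391745e-01  1.12765725e+03]
 [ 0.00000000e+00  0.00000000e+00  0.00000000e+00  1.00000000e+00]]
wrist [[342.65284964   0.         277.91155339]
 [  0.         342.65284964 207.55408523]
 [  0.           0.           1.        ]] [-0.08084198  0.          0.          0. 
[... 264 characters left out ...]
000e+00  1.00000000e+00]]
{'t': 0.15, 'joint_positions': array([-1.37247976e+00,  5.28276422e-01,  1.43363521e+00, -6.30132437e-06,
        1.18139231e+00, -1.78486049e-01]), 'joint_vel': array([ 0.00060395, -0.0024593 , -0.00308432, -0.00040319,  0.00070795,
        0.00295068]), 'tau': array([ 1.36041617e-03, -4.42742014e+01, -1.78275186e+01, -2.89631944e-04,
        5.60913337e-03, -1.23881006e-05]), 'ee_pos': array([ 229.88744085, -580.56955388,  223.535141  ]), 'orientation': array([-0.69458599, -0.1330389 ,  0.69460211, -0.13182894]), 'wrist_force': array([1.1084246 , 0.51417121, 0.09383922]), 'torque': array([ 0.03032082, -0.02083113, -0.01717413]), 'gripper_width': 85.52300906733248}
```

View pics/scene0.png

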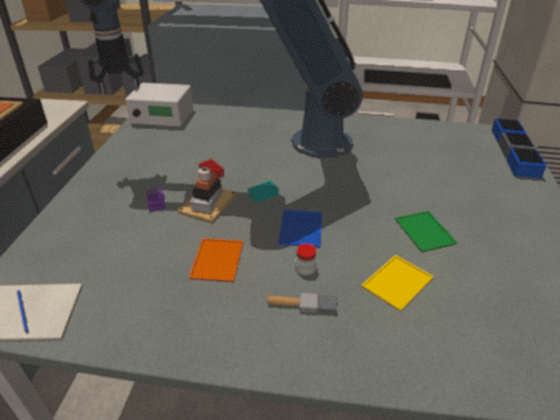

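View pics/top0.png

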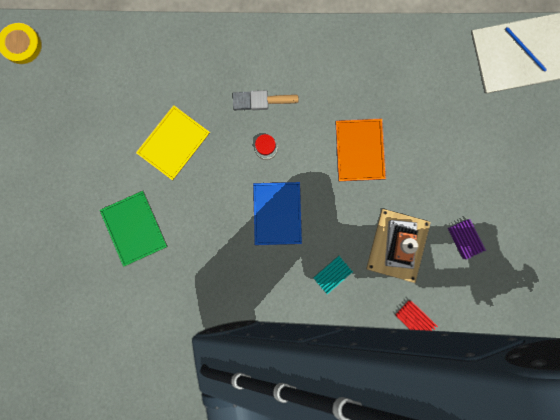

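View pics/wrist0.png

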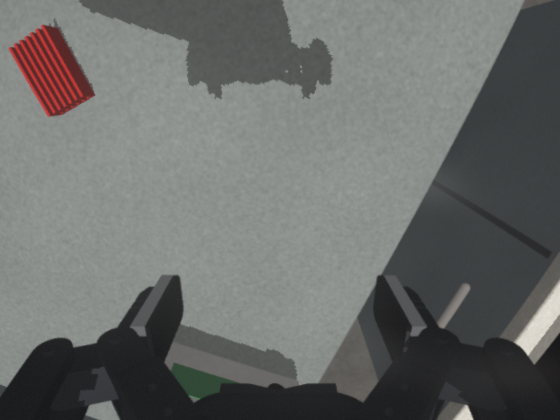

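The top view shows the stack at about (403,245). Heat-sink shapes are the black one in the stack (402,245), teal (333,274), red (414,315) and purple (466,238). The black one under the copper block fits the description. I'll confirm it in an enlarged crop.

```bash
cat > h.py <<'E'
import numpy as np, cv2
from scipy.spatial.transform import Rotation as R
def ray(c,uv,z):
    uv=np.array(uv,float).reshape(-1,1,2)
    n=cv2.undistortPoints(uv,c["K"],np.array(c["dist"]))[:,0]
    T=np.array(c["cam_to_world"]); d=np.c_[n,np.ones(len(n))]@T[:3,:3].T
    o=T[:3,3]; return (o+d*((z-o[2])/d[:,2])[:,None])
def proj(c,P):
    T=np.linalg.inv(c["cam_to_world"]); r,_=cv2.Rodrigues(T[:3,:3])
    return cv2.projectPoints(np.array(P,float).reshape(-1,1,3),r,T[:3,3],c["K"],np.array(c["dist"]))[0][:,0]
def crop(c,x0,y0,w,h,s,fn):
    im=c["frame"][y0:y0+h,x0:x0+w,::-1]
    cv2.imwrite("pics/"+fn,cv2.resize(im,None,fx=s,fy=s,interpolation=cv2.INTER_CUBIC))
def rect(px,py,yaw,L,W,z):
    c,s=np.cos(yaw),np.sin(yaw)
    return [(px+c*a-s*b,py+s*a+c*b,z) for a,b in ((L/2,W/2),(-L/2,W/2),(-L/2,-W/2),(L/2,-W/2))]
E
python3 - <<'E'
from cell import manip
from h import *
c=manip.read_camera("top"); crop(c,350,190,100,100,6,"stk.png")
s=manip.read_camera("scene"); crop(s,170,145,75,80,7,"stk_s.png")
hsv=cv2.cvtColor(c["frame"],cv2.COLOR_RGB2HSV)
for n,(lo,hi) in dict(blue=(105,125),green=(55,80),yellow=(22,32),orange=(5,17)).items():
    m=cv2.inRange(hsv,(lo,150,50),(hi,255,255))
    k,l,st,ce=cv2.connectedComponentsWithStats(m)
    for i in range(1,k):
        if 1200<st[i,4]<6000:
            cn=max(cv2.findContours((l==i).astype('u1'),0,1)[0],key=cv2.contourArea)
            r=cv2.minAreaRect(cn); P=ray(c,cv2.boxPoints(r),6)
            e=P[1]-P[0];f=P[2]-P[1]
            if np.linalg.norm(f)>np.linalg.norm(e): L,W=f,e
            else: L,W=e,f
            print(n,st[i],r[0],P.mean(0).round(1),np.linalg.norm(L),np.linalg.norm(W),np.arctan2(L[1],L[0]))
E
```

```text
blue [ 253  182   49   63 2870] (276.8720703125, 213.1508026123047) [474.3 -20.4   6. ] 139.16953085077404 106.16312273621752 -3.102730043826851
green [ 100  191   67   75 2883] (132.73275756835938, 228.04312133789062) [437.  302.7   6. ] 140.34831655264566 105.6919587026022 -2.702149873374468
yellow [ 136  106   74   74 2792] (172.58460998535156, 142.17694091796875) [634.2 220.2   6. ] 140.91963516787987 107.1820363842184 -0.6224067847921514
orange [ 336  119   50   62 2815] (360.2149353027344, 149.51358032226562) [ 621.6 -207.8    6. ] 140.22814849314378 106.89450131503268 -3.1010309895403863
```

View pics/stk.png

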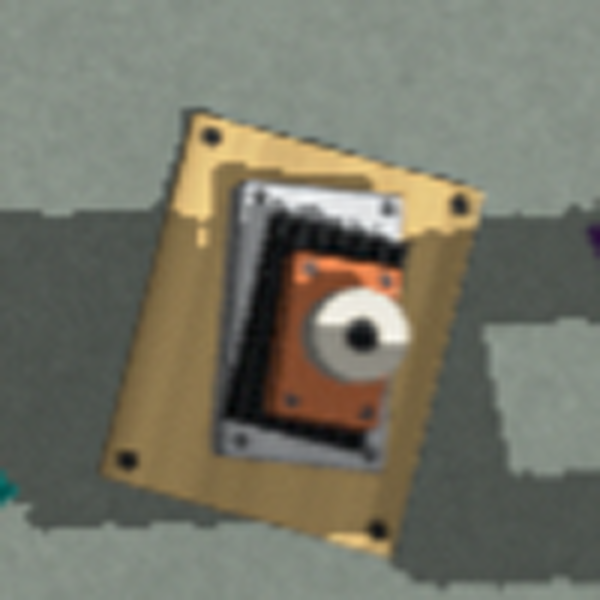

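View pics/stk_s.png

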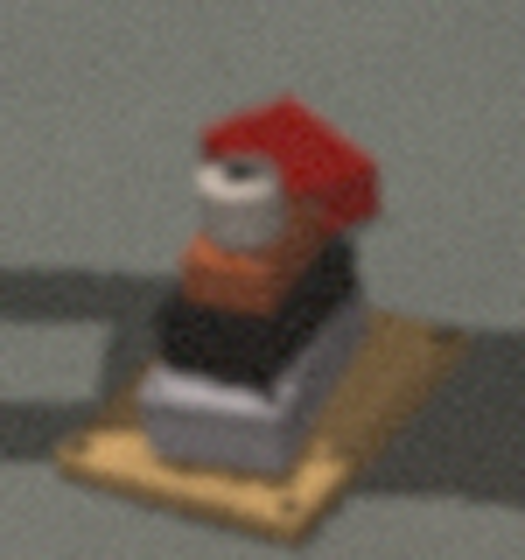

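The crop confirms that the black finned part in the stack, edges around (272,210)–(365,445) in the crop, is the heat sink meant. It lies under the copper block and on the aluminium box, while the others are teal, red and purple. Next I fit the stack poses and check the overlay.

```bash
python3 - <<'E'
from cell import manip
from h import *
from scipy.optimize import least_squares
c=manip.read_camera("top")
f=lambda L:[((u+.5)/6-.5+350,(v+.5)/6-.5+190) for u,v in L]
hub=ray(c,f([(361,334)]),111)[0]; print("hub",hub)
im=cv2.resize(c["frame"][190:290,350:450,::-1],None,fx=6,fy=6,interpolation=cv2.INTER_CUBIC)
def draw(P,col):
    q=((proj(c,P)-(350,190)+.5)*6-.5).astype(int); cv2.polylines(im,[q],True,col,1)
for n,L,W,z,px,col in (("cop",56,36,87,[(297,252),(402,263),(268,413),(378,430)],(255,0,0)),("hs",76,46,67,[(275,205),(405,238),(225,420),(365,447)],(0,255,0)),("box",100,58,42,[(242,182),(405,195),(215,455),(382,468)],(0,0,255)),("board",140,110,12,[(190,110),(485,190),(102,473),(388,555)],(255,0,255))):
    P=ray(c,f(px),z)   # TL TR BL BR ; up=+x,left=+y
    u=lambda p:np.array([(rr:=rect(*p,L,W,z))[0],rr[3],rr[1],rr[2]])
    r=least_squares(lambda p:(u(p)-P)[:,:2].ravel(),[*P.mean(0)[:2],0],loss='soft_l1')
    print(n,r.x.round(3),"res",r.fun.round(1)); draw(rect(*r.x,L,W,z),col)
cv2.imwrite("pics/fit0.png",im)
# scene check of hub
s=manip.read_camera("scene"); print("hub in scene",proj(s,[hub]), "crop", (proj(s,[hub])-(170,145)+.5)*7-.5)
print(manip.tcp_to_tips)
E
```

```text
hub [ 403.11124192 -292.41219827  111.        ]
cop [ 4.01566e+02 -2.89715e+02 -1.57000e-01] res [ 0.5  0.2 -1.9  0.5  0.5 -1.6  0.1  0.2]
hs [ 4.06412e+02 -2.87774e+02 -2.14000e-01] res [-0.6 -0.1  0.6  0.2  0.6 -2.1 -0.6  1.3]
box [ 4.07993e+02 -2.90826e+02 -9.60000e-02] res [ 1.6 -0.   0.   0.5 -0.  -1.1 -1.9  0.3]
board [ 4.06428e+02 -2.89867e+02 -2.61000e-01] res [ 0.5 -1.2  0.6  0.7 -0.4  1.7 -0.7 -0.9]
hub in scene [[203.44478484 170.05350877]] crop [[237.11349385 178.37456137]]
17.0
```

View pics/fit0.png

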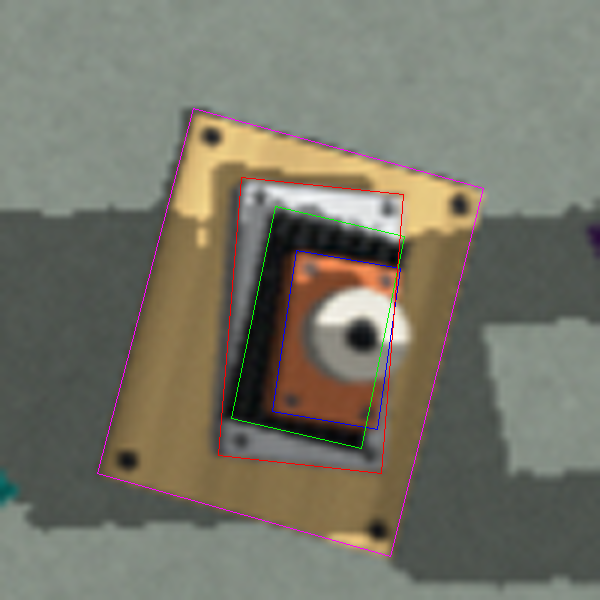

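```bash
cat >> h.py <<'E'
from cell import manip
def quat(phi):
    x=np.array([0,0,-1.]);y=np.array([np.cos(phi),np.sin(phi),0]);z=np.cross(x,y)
    return R.from_matrix(np.c_[x,y,z]).as_quat()
def best(pos,phi):
    o=[]
    for p in (phi,phi+np.pi):
        q=manip.inverse_kinematics(pos,quat(p))
        if q is not None:o.append((abs(np.array(q)-manip.get_obs()["joint_positions"]).max(),p))
    return min(o)[1]
def go(x,y,z,phi):
    p=best([x,y,z],phi); manip.move_pose([x,y,z],quat(p)); return p
def pick(x,y,zt,phi,zup=230):
    go(x,y,zup,phi); manip.move_l([x,y,zt+25],v=200)
    hit=manip.move_l([x,y,zt],v=60,max_force=8); print("hit",hit,manip.get_obs()["ee_pos"])
    manip.close(); manip.dwell(.2); print("width",manip.get_obs()["gripper_width"],manip.get_obs()["wrist_force"])
    manip.move_l([x,y,zt+15],v=50); manip.move_l([x,y,zup],v=250)
    o=manip.get_obs(); print("lifted width",o["gripper_width"],o["wrist_force"],o["t"])
def place(x,y,zt,phi,zup=230):
    go(x,y,zup,phi); manip.dwell(.1); manip.move_l([x,y,zt+20],v=250); manip.move_l([x,y,zt+3],v=60)
    hit=manip.move_l([x,y,zt-3],v=12,max_force=3); o=manip.get_obs(); print("touch",hit,o["ee_pos"],o["wrist_force"])
    manip.let_go(); manip.dwell(.2); manip.move_l([x,y,zt+30],v=80); manip.move_l([x,y,zup],v=250)
    print("t",manip.get_obs()["t"],manip.get_obs()["gripper_width"])
E
python3 - <<'E'
from h import *
pick(403.1,-292.4,107,-0.157+np.pi/2)
c=manip.read_camera("top"); cv2.imwrite("pics/a1.png",c["frame"][:,:,::-1])
c=manip.read_camera("wrist"); cv2.imwrite("pics/a1w.png",c["frame"][:,:,::-1])
E
```

```text
hit False [ 403.02530997 -292.22219982  106.72660908]
width -0.04371029200450415 [-0.0915565  -0.10026365 -0.22048138]
lifted width -0.013666080759035498 [-0.14163594 -0.12494795 -0.26897376] 4.8333
```

View pics/a1w.png

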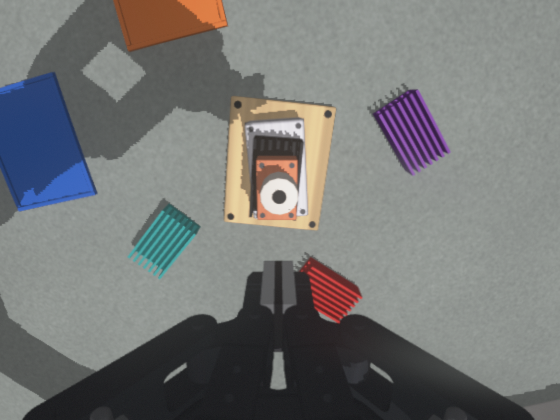

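The gripper closed empty: it reads width 0, and the wrist view shows the hub still standing at (279,197). I'll check its position with the wrist camera.

```bash
python3 - <<'E'
from h import *
c=manip.read_camera("wrist"); print(ray(c,[(279,197)],111), manip.get_obs()["ee_pos"])
print("tcp px",proj(c,[manip.get_obs()["ee_pos"]]), "tip px",proj(c,[manip.get_obs()["ee_pos"]-[0,0,17]]))
crop(c,220,80,130,110*2,2.7,"w2.png"); crop(c,215,80,130,100*2-50,6 if 0 else 4,"w2.png")
for h in (111,87,60): print(h, ray(c,[(279,197)],h))
t=manip.read_camera("top"); crop(t,340,190,130,100,6,"t2.png")
s=manip.read_camera("scene"); crop(s,150,60,110,170,3.4,"s2.png")
E
```

```text
[[ 403.03001939 -292.60582019  111.        ]] [ 402.10830289 -291.33756883  228.1503863 ]
tcp px [[276.76999182 270.51931042]] tip px [[276.95945157 254.73357059]]
111 [[ 403.03001939 -292.60582019  111.        ]]
87 [[ 395.56559245 -291.43542467   87.        ]]
60 [[ 387.16811215 -290.11872972   60.        ]]
```

View pics/s2.png

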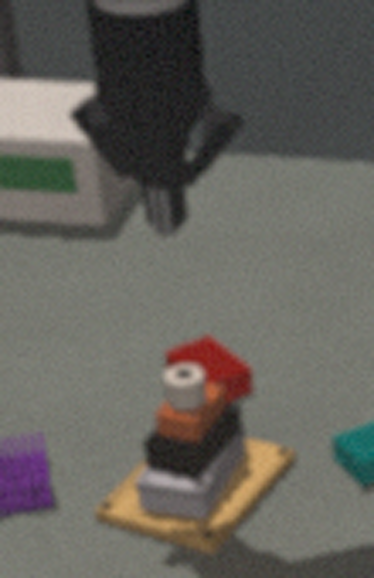

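View pics/w2.png

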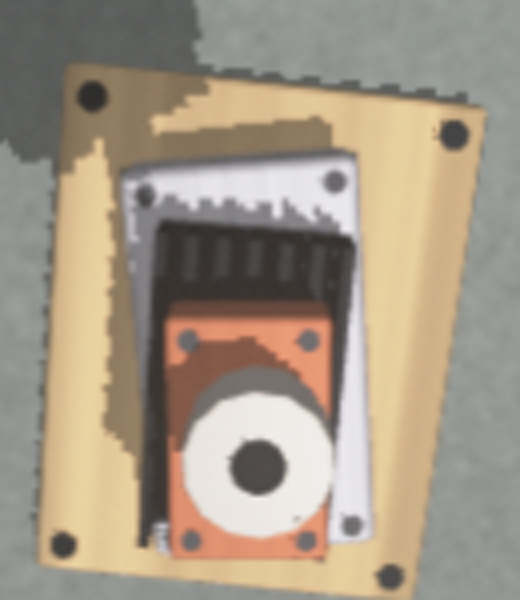

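View pics/t2.png

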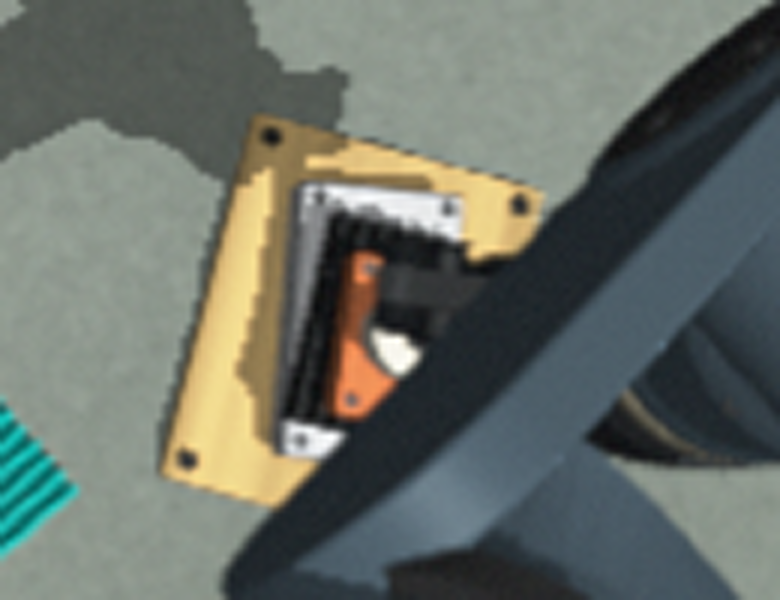

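```bash
python3 - <<'E'
from h import *
s=manip.read_camera("scene"); e=manip.get_obs()["ee_pos"]
for d in (0,10,17): print(d,(proj(s,[e-[0,0,d]])-(150,60)+.5)*3.4-.5)
manip.let_go(); 
def sn(n):
    s=manip.read_camera("scene"); crop(s,150,60,110,150,4,n)
    w=manip.read_camera("wrist"); cv2.imwrite("pics/w"+n,w["frame"][:,:,::-1])
sn("o1.png")
manip.move_l([403.1,-292.4,130],v=150); sn("o2.png"); print(manip.get_obs()["ee_pos"],manip.get_obs()["gripper_width"])
E
```

```text
0 [[168.36253535 240.34782361]]
10 [[169.73544368 252.42397762]]
17 [[170.68973521 260.80549346]]
[ 403.71616317 -293.01721685  130.96274838] 85.31287334917349
```

View pics/o2.png

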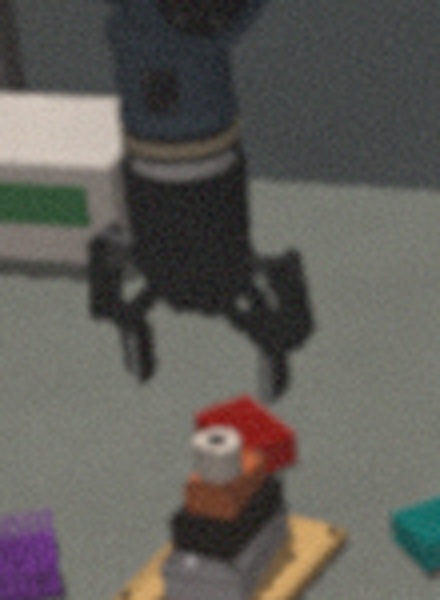

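View pics/wo2.png

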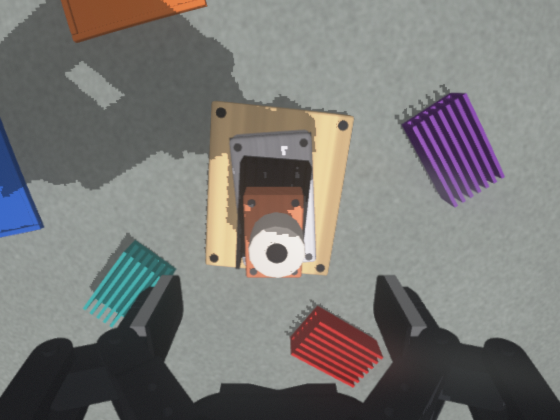

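The scene view shows the shut fingertips about 25 mm higher than the reported TCP implies, so the tool height needs checking. I'll triangulate the tip of the shut fingers with the scene and top cameras.

```bash
python3 - <<'E'
from h import *
manip.close(); 
p=go(480,-150,150,np.pi/2); manip.dwell(.3)
e=manip.get_obs()["ee_pos"]; print(e,manip.get_obs()["orientation"])
for n in("scene","top"):
    c=manip.read_camera(n); q=proj(c,[e,e-[0,0,17]]); print(n,q)
    u,v=q[1].astype(int); x0,y0=u-50,v-50; crop(c,x0,y0,100,100,6,f"tip_{n}.png"); print(x0,y0,((q-(x0,y0)+.5)*6-.5).round())
E
```

```text
[ 479.59757936 -151.2815154   149.80728966] [-0.70699747  0.00082638  0.7072151   0.00083866]
scene [[248.87216417 177.5972661 ]
 [249.14047261 183.37623074]]
199 133 [[302. 270.]
 [303. 305.]]
top [[341.38914116 204.70451068]
 [340.54588019 205.57728375]]
290 155 [[311. 301.]
 [306. 306.]]
```

View pics/tip_scene.png

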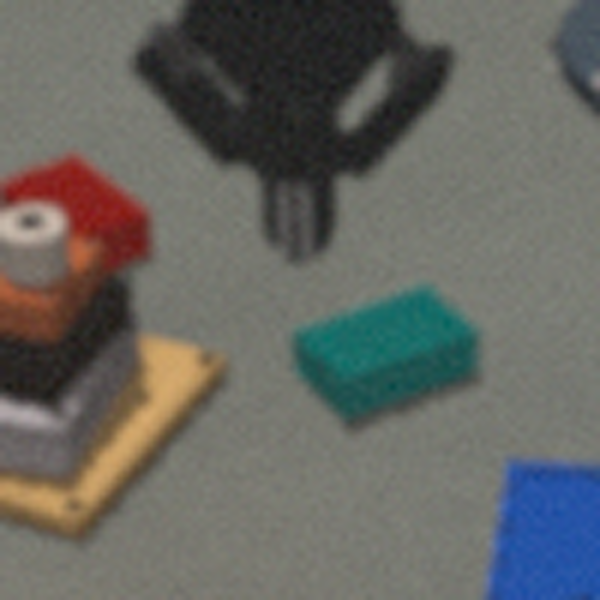

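View pics/tip_top.png

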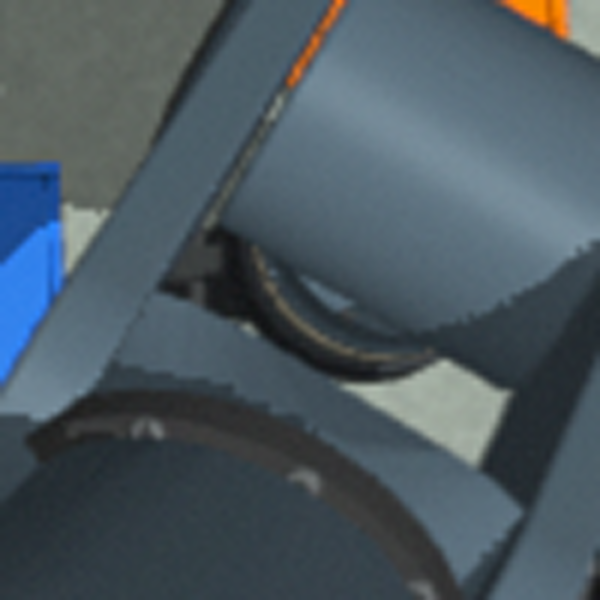

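```bash
python3 - <<'E'
from h import *
print(manip.move_l([480,-151,40],v=150,max_force=5))
print(manip.move_l([480,-151,-20],v=15,max_force=3)); o=manip.get_obs(); e=o["ee_pos"];print(e,o["wrist_force"])
c=manip.read_camera("scene"); q=proj(c,[e,[e[0],e[1],0]])
u,v=q[1].astype(int); x0,y0=u-50,v-50; crop(c,x0,y0,100,100,6,"tc_s.png"); print(((q-(x0,y0)+.5)*6-.5).round())
c=manip.read_camera("wrist"); cv2.imwrite("pics/tc_w.png",c["frame"][:,:,::-1]); print(proj(c,[[e[0],e[1],0]]))
manip.move_l([480,-151,60],v=150)
E
```

```text
False
True
[ 480.02093795 -150.99199682   -6.91977459] [-0.90977546 -0.52597029  3.92067641]
[[304. 316.]
 [304. 304.]]
[[276.54576357 277.79972144]]
```

View pics/tc_s.png

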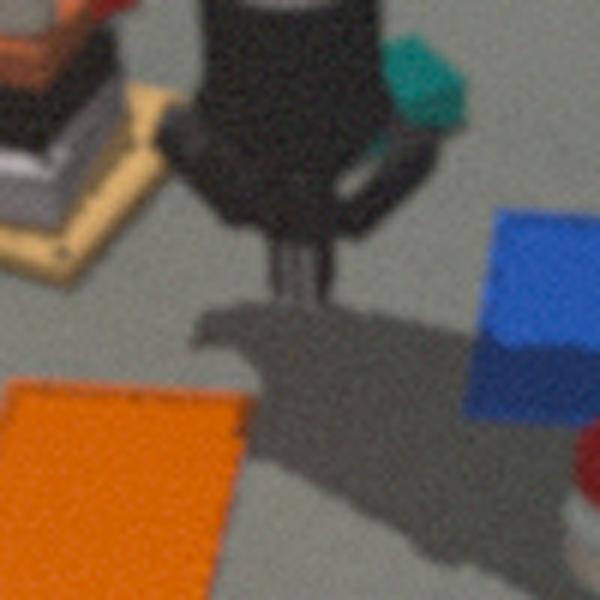

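View pics/tc_w.png

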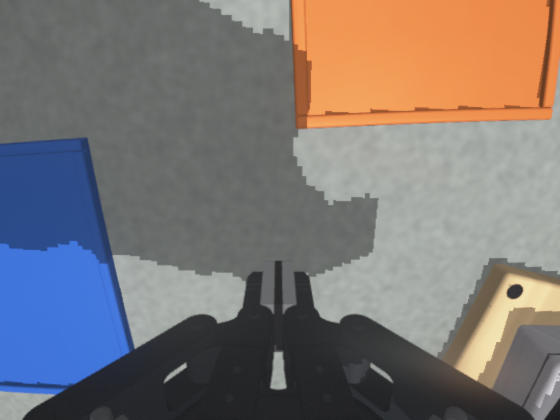

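With the fingers shut, the bench contact came at reported z = -6.9 instead of +17. The reported TCP is therefore about 24 mm too low along the tool axis, while xy is fine (scene tip at (300,303) against (304,304) expected). I'll subtract 24 mm from all tool heights.

```bash
python3 - <<'E'
from h import *
manip.move_l([480,-151,200],v=250); manip.let_go()
pick(403.1,-292.5,83,-0.157+np.pi/2,zup=200)
c=manip.read_camera("wrist"); cv2.imwrite("pics/b1w.png",c["frame"][:,:,::-1])
c=manip.read_camera("scene"); crop(c,150,60,110,150,4,"b1s.png")
E
```

```text
hit False [ 402.91323058 -292.45955493   82.70166907]
width 30.115558160232688 [-0.98874626  0.10340808  5.70351739]
lifted width 30.061755907345297 [-0.08130809 -0.38824663 -0.52721509] 18.225
```

View pics/b1w.png

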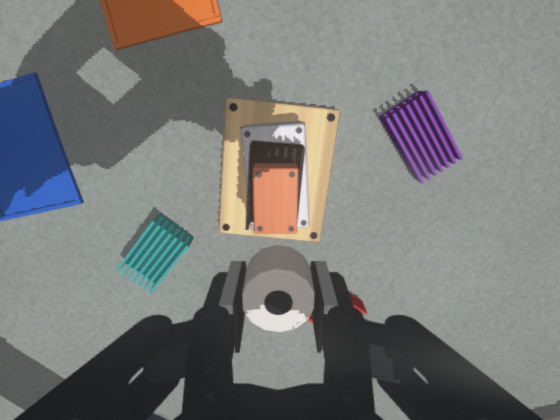

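View pics/b1s.png

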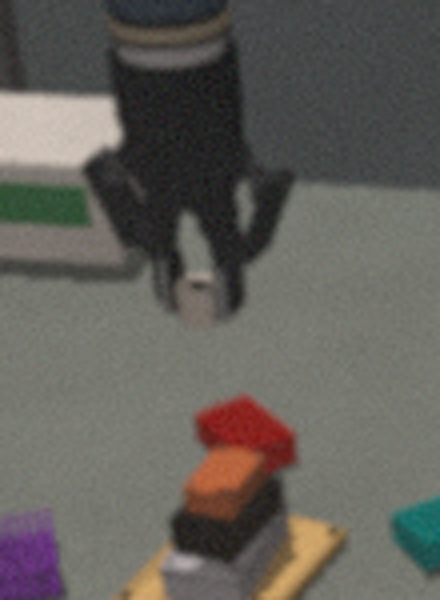

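Hub is held upright at (278,300) in the wrist view and the stack is undisturbed. Placing it.

```bash
python3 - <<'E'
from h import *
place(474.3,-20.4,-1,0.039,zup=190)
go(520,-450,190,np.pi/2); manip.dwell(.2)
c=manip.read_camera("top"); cv2.imwrite("pics/c1.png",c["frame"][:,:,::-1]); crop(c,350,190,100,100,6,"c1s.png"); crop(c,240,170,80,90,6,"c1h.png")
E
```

```text
touch True [474.57011192 -20.45965114  -0.48498851] [-1.04642441 -0.78101472  4.34202487]
t 23.2333 85.29175749086215
```

View pics/c1s.png

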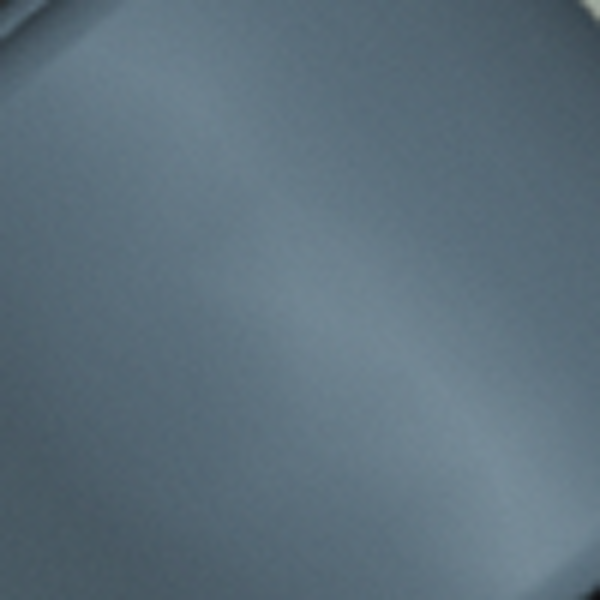

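View pics/c1h.png

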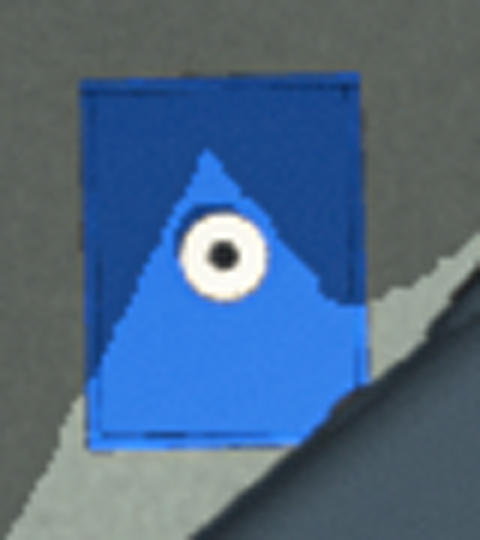

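Hub stands at the centre of the blue tray (crop (223,256)). The arm hides the stack from the top camera, so I'll use the wrist camera for the copper block.

```bash
cat >> h.py <<'E'
def wlook(fn,phi,x=385,y=-290,z=190,box=(190,90,160,150),s=4):
    go(x,y,z,phi); manip.dwell(.3); c=manip.read_camera("wrist"); crop(c,*box,s,fn)
    np.savez("last.npz",**{k:np.array(v) for k,v in c.items()},box=box,s=s)
def fit(L,W,z,px,fn,p0):
    # px: crop pixels of corners matched to nearest model corners
    from scipy.optimize import least_squares
    c=dict(np.load("last.npz")); b=c["box"];s=float(c["s"])
    uv=[((u+.5)/s-.5+b[0],(v+.5)/s-.5+b[1]) for u,v in px]; P=ray(c,uv,z)[:,:2]
    def res(p):
        m=np.array(rect(*p,L,W,z))[:,:2]; return (m[idx]-P).ravel()
    m=np.array(rect(*p0,L,W,z))[:,:2]; m=m-m.mean(0)+P.mean(0); idx=[int(np.linalg.norm(m-q,axis=1).argmin()) for q in P]
    r=least_squares(res,p0,loss='soft_l1'); print(fn,r.x.round(3),"res",r.fun.round(1),idx)
    im=cv2.resize(c["frame"][b[1]:b[1]+b[3],b[0]:b[0]+b[2],::-1],None,fx=s,fy=s,interpolation=cv2.INTER_CUBIC)
    q=((proj(c,rect(*r.x,L,W,z))-(b[0],b[1])+.5)*s-.5).astype(int); cv2.polylines(im,[q],True,(0,255,0),1); cv2.imwrite("pics/"+fn,im)
    return r.x
E
python3 - <<'E'
from h import *
wlook("d1.png",-0.157+np.pi/2)
E
```

```text
(no output)
```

View pics/d1.png

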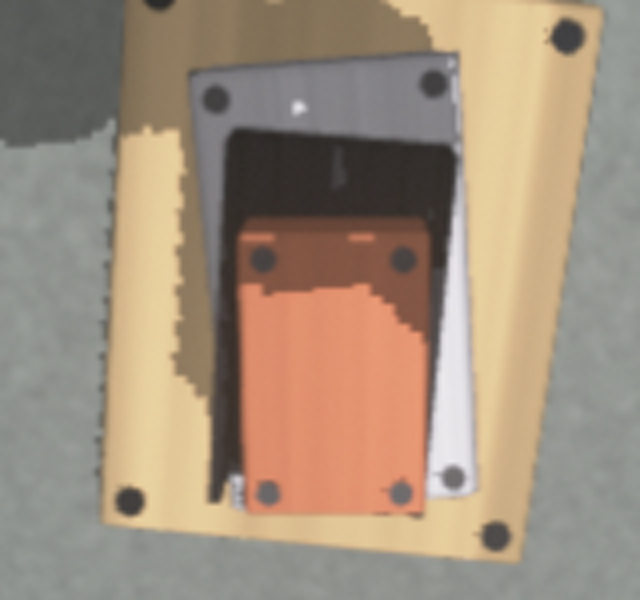

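```bash
python3 - <<'E'
from h import *
fit(56,36,87,[(239,234),(431,234),(247,514),(424,516)],"d1f.png",[401.5,-289.7,-.157])
fit(76,46,67,[(229,129),(457,147)],"d1g.png",[406.4,-287.7,-.2])
E
```

```text
d1f.png [ 4.01964e+02 -2.90671e+02 -1.61000e-01] res [ 0.5  0.2  0.2 -0.4 -0.4  0.7 -0.3 -0.5] [0, 3, 1, 2]
d1g.png [ 444.358 -298.887    0.907] res [  0.1  22.5  -0.1 -22.5] [0, 2]
```

View pics/d1f.png

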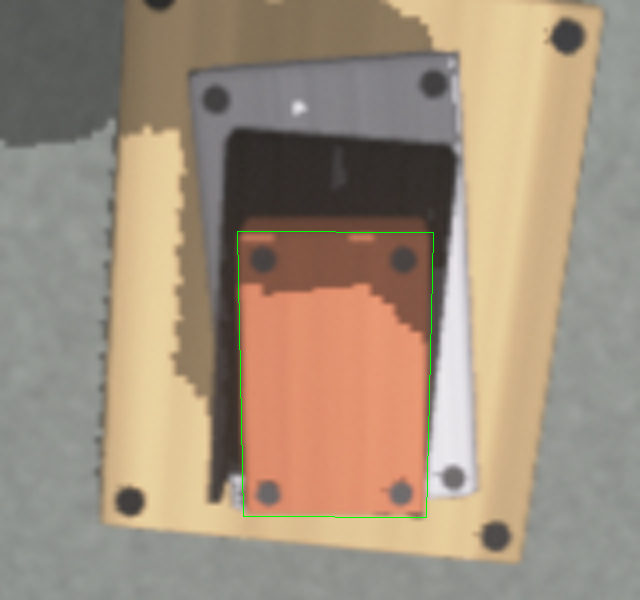

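```bash
python3 - <<'E'
from h import *
pick(402,-290.7,64.5,-0.161+np.pi/2,zup=190)
c=manip.read_camera("wrist"); cv2.imwrite("pics/e1w.png",c["frame"][:,:,::-1])
c=manip.read_camera("scene"); crop(c,150,60,110,150,4,"e1s.png")
E
```

```text
hit False [ 401.88719571 -290.53492865   64.18760155]
width 34.77477108001404 [-0.65503005  0.7067327   5.94717739]
lifted width 34.3684046855759 [ 0.18595526  0.28891431 -5.70451075] 29.5
```

View pics/e1w.png

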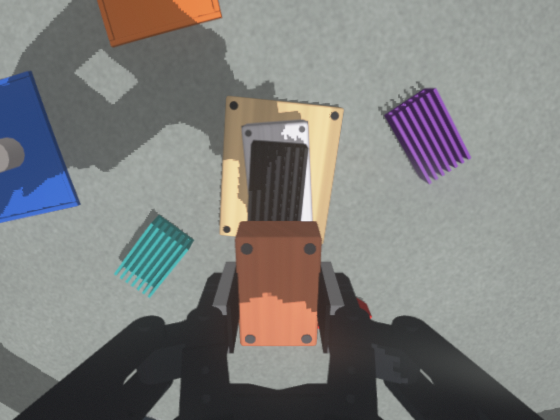

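View pics/e1s.png

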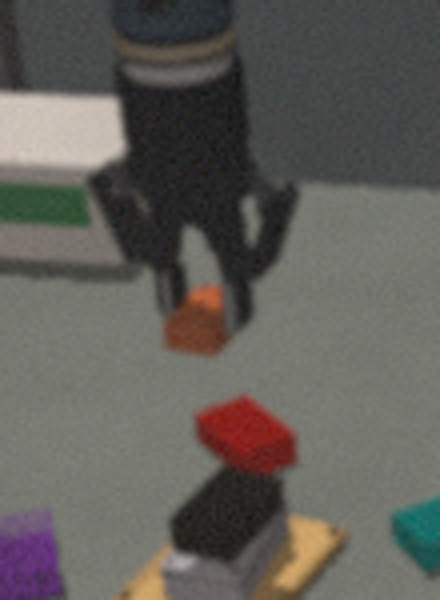

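Copper is held level at wrist (278,285) and the black heat sink stays in place beneath. Placing it in the green tray.

```bash
python3 - <<'E'
from h import *
place(437,302.7,0.5,0.4395+np.pi/2,zup=190)
wlook("f1.png",-0.21+np.pi/2)
t=manip.read_camera("top"); crop(t,90,180,90,95,6,"f1c.png")
E
```

```text
touch True [437.32020029 302.86901916   1.01497939] [-0.46451203  0.15987599  5.62317766]
t 35.5083 85.05159400228018
```

View pics/f1.png

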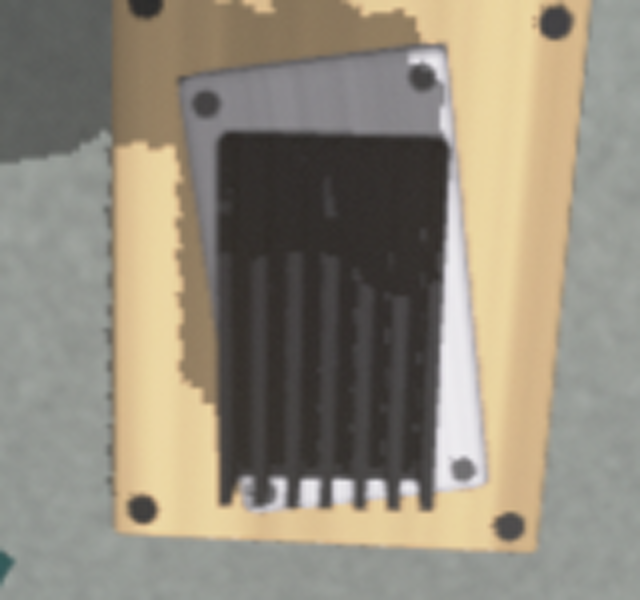

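View pics/f1c.png

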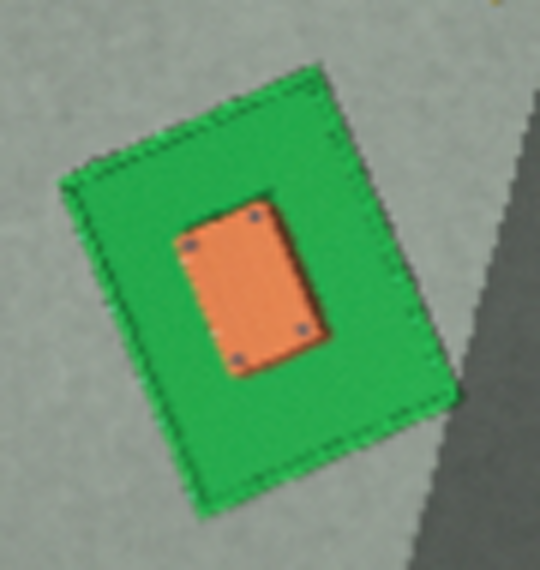

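Copper lies square in the green tray. Fitting the heat sink from its near fin ends at crop (219,507) and (434,509), plus the side edges.

```bash
python3 - <<'E'
from h import *
c=dict(np.load("last.npz"))
def crp(px,z): return ray(c,[((u+.5)/4-.5+190,(v+.5)/4-.5+90) for u,v in px],z)
print(crp([(219,507),(434,509)],67), crp([(219,133),(448,140)],42),crp([(219,133),(448,140)],48))
# two near corners give pose
P=crp([(219,507),(434,509)],67); d=P[1]-P[0]; yaw=np.arctan2(d[1],d[0])+np.pi/2
m=P.mean(0)[:2]+38*np.array([np.cos(yaw),np.sin(yaw)]); print(m,yaw,np.linalg.norm(d))
im=cv2.imread("pics/f1.png")
for p,col in (((*m,yaw),(0,255,0)),((406.4,-288.5,-.21),(0,0,255))):
  for z in (67,42):
    q=((proj(c,rect(*p,76,46,z))-(190,90)+.5)*4-.5).astype(int); cv2.polylines(im,[q],True,col,1)
cv2.imwrite("pics/f1f.png",im)
E
```

```text
[[ 374.00465986 -258.73147088   67.        ]
 [ 364.11368406 -303.25042248   67.        ]] [[ 447.78559429 -274.31883009   42.        ]
 [ 436.23428175 -321.62031639   42.        ]] [[ 448.18940177 -274.99429899   48.        ]
 [ 436.87136522 -321.34054307   48.        ]]
[ 406.15465509 -289.23261709] -0.21862346872510519 45.60447844414415
```

View pics/f1f.png

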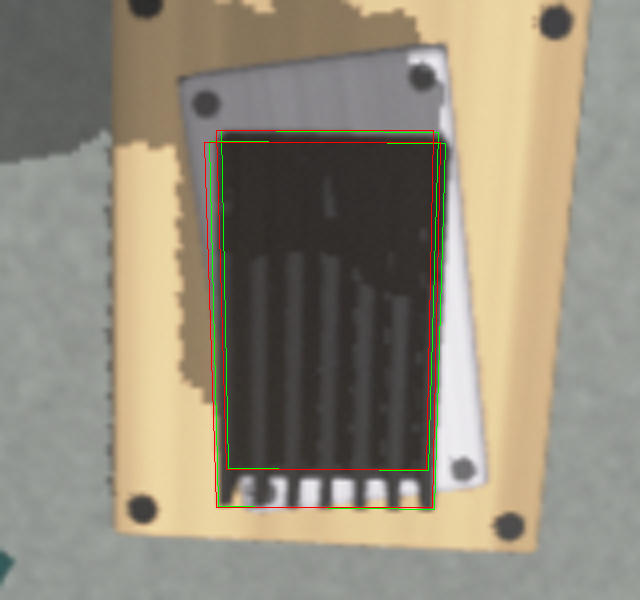

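```bash
python3 - <<'E'
from h import *
pick(406.2,-290,39.5,-0.23+np.pi/2,zup=190)
c=manip.read_camera("wrist"); cv2.imwrite("pics/g1w.png",c["frame"][:,:,::-1])
E
```

```text
hit False [ 406.07289076 -289.82885645   39.16666648]
width 44.37984889179332 [-0.84065002 -0.62172518  5.95065875]
lifted width 44.53643866628404 [-0.5958726   0.18132819 -1.38833545] 41.4333
```

View pics/g1w.png

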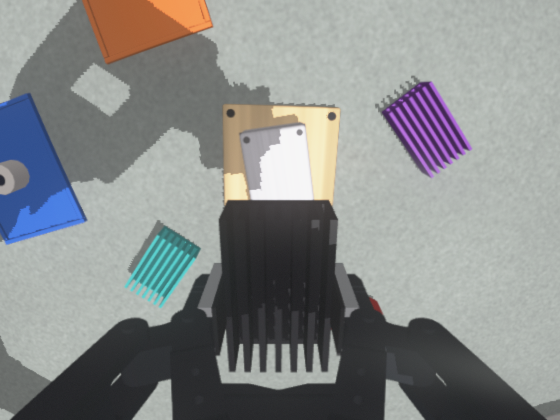

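The black heat sink is held square at wrist (278,285); the aluminium box remains on the board. Placing it in the yellow tray.

```bash
python3 - <<'E'
from h import *
place(634.2,220.2,0.5,-0.6224+np.pi/2,zup=190)
wlook("h1.png",-0.096+np.pi/2,x=385)
t=manip.read_camera("top"); crop(t,125,95,95,95,6,"h1c.png")
E
```

```text
touch True [634.63110911 220.30491623   1.07139018] [-1.82432462  0.19209538  5.51008615]
t 47.2167 85.33733638088222
```

View pics/h1.png

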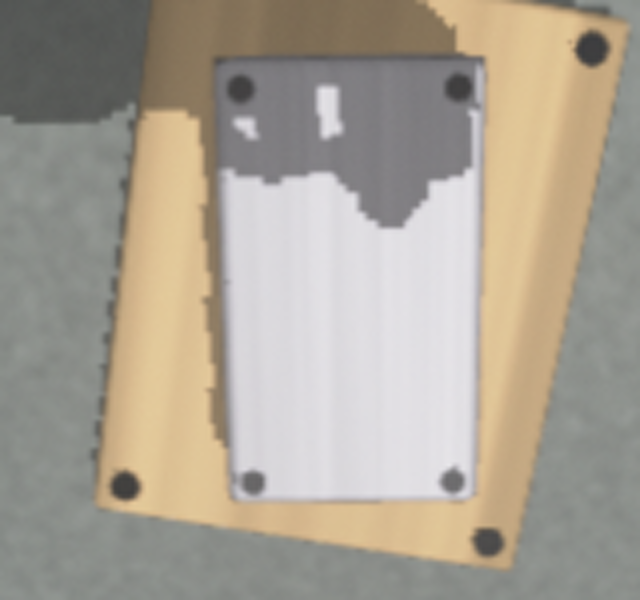

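View pics/h1c.png

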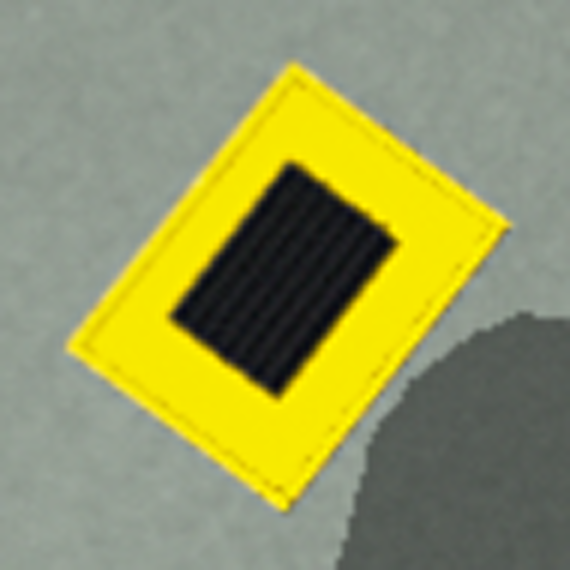

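Heat sink is centred and square in the yellow tray. Now the box.

```bash
python3 - <<'E'
from h import *
x,y,a=fit(100,58,42,[(217,62),(482,61),(232,499),(474,497)],"h1f.png",[408,-290.8,-.096])
pick(x,y,14,a+np.pi/2,zup=190)
c=manip.read_camera("wrist"); cv2.imwrite("pics/i1w.png",c["frame"][:,:,::-1])
E
```

```text
h1f.png [ 4.09174e+02 -2.92252e+02 -9.10000e-02] res [ 1.4  0.9  1.2 -1.6 -1.1  1.3 -1.6 -0.8] [0, 3, 1, 2]
hit False [ 408.99415881 -292.04801917   13.60695154]
width 56.51096388386758 [0.30428394 0.80512971 5.41310963]
lifted width 56.602937514952764 [-0.70072731  0.67376914 -4.05124526] 53.2
```

View pics/i1w.png

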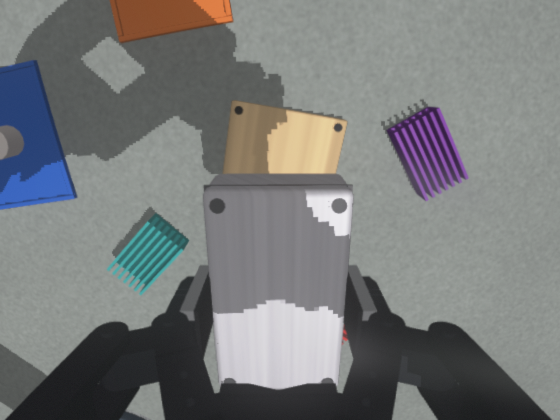

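The box is held square; only the board remains behind it. Placing it in the orange tray.

```bash
python3 - <<'E'
from h import *
place(621.6,-207.8,5,0.0406+np.pi/2,zup=190)
manip.move_joints([-1.373,0.527,1.433,0,1.181,-0.178]); manip.dwell(.3)
c=manip.read_camera("top"); cv2.imwrite("pics/z1.png",c["frame"][:,:,::-1]); crop(c,320,105,80,90,6,"z1o.png")
s=manip.read_camera("scene"); cv2.imwrite("pics/z1s.png",cv2.resize(s["frame"][140:340,150:480,::-1],None,fx=2.4,fy=2.4,interpolation=cv2.INTER_CUBIC))
def q(px,z): return ray(c,px,z).round(1)
E
```

```text
touch True [ 622.01408631 -207.9545734     5.59685195] [-0.31553543  0.34038638  6.08131112]
t 57.75 85.62705519408775
```

View pics/z1.png

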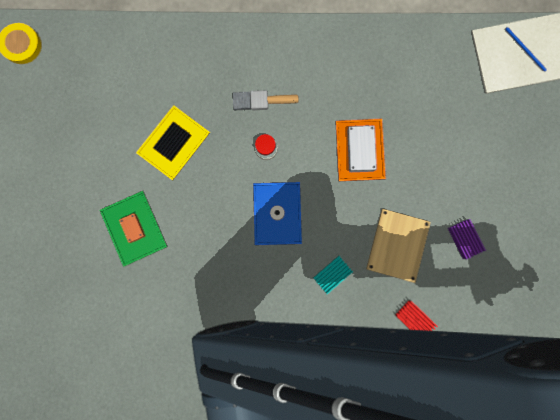

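View pics/z1o.png

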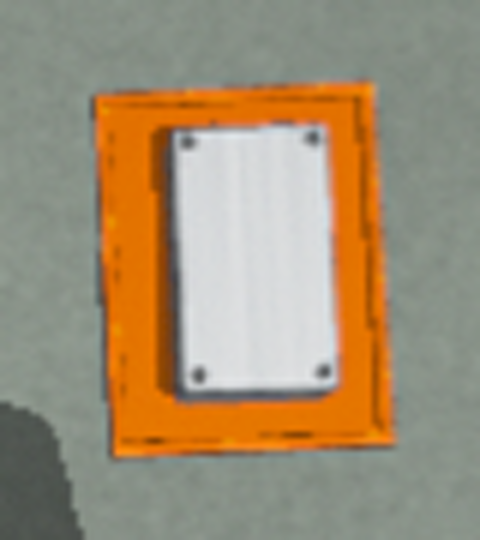

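View pics/z1s.png

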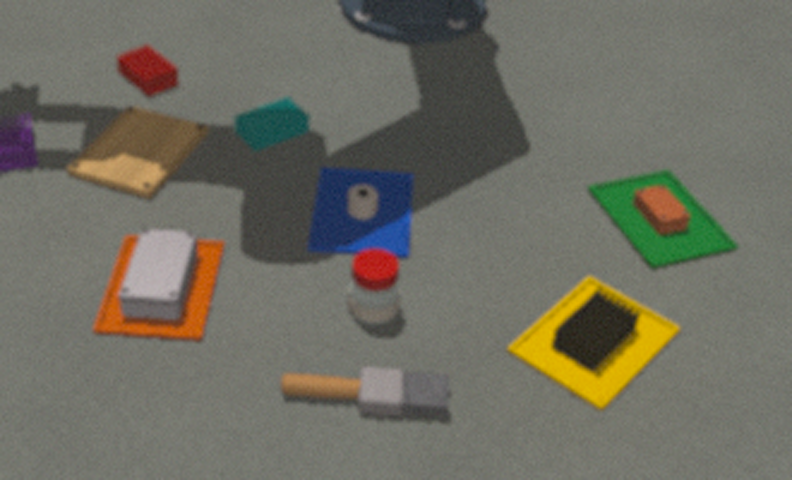

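All four are in their trays; jar (264,146) and brush (265,100) are unmoved. One numeric check of the centres and angles.

```bash
python3 - <<'E'
from h import *
c=manip.read_camera("top")
def f(L,x,y): return [((u+.5)/6-.5+x,(v+.5)/6-.5+y) for u,v in L]
for n,px,z,T,a in (("box",f([(172,129),(325,124),(338,388),(183,394)],320,105),33,(621.6,-207.8),.0406),
 ("copper",f([(175,240),(270,198),(328,335),(236,376)],90,180),23,(437,302.7),.4395),
 ("hs",f([(290,162),(398,241),(278,397),(171,318)],125,95),28,(634.2,220.2),-.6224)):
    P=ray(c,px,z); d=(P[0]+P[1]-P[2]-P[3]); yaw=np.arctan2(d[1],d[0])
    print(n,(P.mean(0)[:2]-T).round(1),"yaw err",round((yaw-a+np.pi/2)%np.pi-np.pi/2,3),np.linalg.norm(P[0]-P[3]).round(1),np.linalg.norm(P[0]-P[1]).round(1))
print("hub",ray(c,f([(223,256)],240,170),27)[0][:2]-(474.3,-20.4))
E
```

```text
box [-1.9 -0.4] yaw err 0.002 99.7 56.7
copper [-0.  -2.9] yaw err 0.01 55.6 37.8
hs [-2.9 -3.8] yaw err 0.004 73.4 51.0
hub [-0.31422084 -0.4329139 ]
```

```bash
python3 - <<'E'
from cell import manip
print(manip.get_obs()["t"]); manip.sign_off()
E
```

```text
60.1583
the job is handed in; nothing more can be done
```

I took the stack apart in the order asked and handed the job in at about 60 s. The hub is in the blue tray, the copper block in green, the heat sink in yellow and the aluminium box in orange, each lowered until it touched the tray floor before release.

- **First grasp missed:** the gripper closed empty above the hub without touching anything. A light touch on the bench showed the reported TCP was about 24 mm too low along the tool. I corrected every height for that, and all later grasps held.
- **Last checks:** the final top picture puts the hub, box and copper block within 3 mm of their tray centres. The heat sink reads about 5 mm off, and its corners were harder to read (73 x 51 mm measured, 76 x 46 mm actual). The rectangular parts are within about 0.01 rad of square.
- **Everything else:** all parts lie flat and right way up. The jar, the brush and the three coloured heat sinks look unmoved, and the arm is back at its start pose, touching nothing.

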